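# Pour the polished covers from the tip tray

### The arm

A 6-joint arm with a two-finger parallel gripper is mounted at the origin on a cart in front of the work surface, level with it; the furniture and walls round the work are solid. World frame = base frame: x ahead of the robot, y to its left, z up, the work surface at z = 0. Lengths are in m, angles in rad, forces in N, time in s.
With the tool pointing down it reaches from about 0.3 to 0.85 m from the base axis. Payload 4.2 kg.
Tool frame: the origin (TCP) lies at the very end of the fingers, on their centre line; the grasp point (between the pads) lies 19 mm behind it (r.pinch_z is the distance from the TCP to the grasp point, in m); z points along the fingers, y is the line along which they close (so a half turn about z gives the same grasp; the last joint's range is limited). The gripper opens to 91 mm and grips with 3 to 60 N. Pads are 32 mm wide; open, the fingers measure 118 mm over their backs; the gripper's body (76 mm by 178 mm) begins 60 mm behind the grasp point.
Start: joints at [-1.305, 0.32, 1.565, -0, 1.257, -0.02], TCP at [0.162, -0.552, 0.177] pointing down, gripper open.
Joint ranges: [-3.11, 3.11], [-0.84, 2.01], [0.21, 2.61], [-1.34, 4.49], [0.05, 2.63], [-2.56, 2.56]. Speed limits (rad/s): [2.57, 2.57, 3.14, 3.14, 3.14, 3.14].

### API

Orientations are given as [roll, pitch, yaw] about the fixed x, y, z axes, in that order (R = Rz(yaw) Ry(pitch) Rx(roll)).
In Python, from cell import r, optics, ticket gives the robot as it stands. The module is installed in compiled form; this text tells all that it offers.
- The arm moves only by the tool apply_moves, never from a script. Its argument "motion" is one flat list of numbers, 7 for each row, row after row: the shift along the world's x, y, z in mm, then the turn, a rotation vector about the world's x, y, z in rad, then the finger opening in mm, from 0 to 91.2. In form: [dx, dy, dz, ax, ay, az, hand, dx, dy, dz, ax, ay, az, hand, ...]. A call has 1 to 8 rows; each row is the pose to reach, as a shift and turn from the pose commanded when the call began; what a row does not reach only later rows make up. A row lasts 1/8 s, in which the tool goes at most 62.5 mm and 10.7 degrees, less where a joint would pass 70% of its speed; a pose out of reach is approached as far as the arm can. A call with a gripper value outside its range is refused whole. The fingers move at their own pace and stop on an object; the grip force is fixed at half the most. Time passes only in rows, so rows that repeat a pose let the fingers close. It gives the time, the measured TCP pose, the force, the opening and the grip force at its end, in the units of the state.
- r.read_state(): the state, without advancing time (a new reading comes with each control period).
- optics.grab_frame(name): name is "side" or "top" or "wrist"; returns (picture, depth): 384x512x3 uint8, red, green, blue; 384x512 float32, m along the optical axis (not along the pixel's ray), 0 where there is no reading.
- optics.camera_params(name): a dict with "intrinsics" (3x3 intrinsics, pixels), "k1" (the pictures are not rectified: a ray, as slopes to the right and down, at radius r is drawn at 1 + k1 r^2 times it, then the intrinsics apply), "rvec" (rotation vector, rad) and "tvec" (3), from world to camera coordinates, as OpenCV has them; the wrist camera has in their place "tool_from_camera" (4x4, takes a point from camera to tool coordinates, whose origin is the TCP and whose axes are the flange's). Camera axes: x right, y down, z forward; pixel columns grow to the right and rows downward; lengths in m; the calibration is good to about 2 mm. A picture is of the moment at which its call begins: read the wrist's pose just before it. camera_params takes no time and is no camera call.
- ticket.sign_off(): hands the job in; it is judged then, once.
The state is a dict: "t": time; "joints": joint angles; "joint_velocities": joint speeds; "effort": joint torques, N m; "ee_pos": TCP position; "tool_rot": TCP orientation; "force": force on the tool from outside, world axes, zero at the start; "moment": the same for the moment, N m; "gripper_width": finger opening in m; "grip_force": force on a finger pad.
Only numpy, scipy, OpenCV 4.12 (cv2) and the standard library are available. Lean on these libraries where they do the work, as an engineer would, in place of code of your own. Each camera call takes 0.05 s, during which the arm holds its last target. There are 200 camera calls.

### The job

Fold the tip tray's end gate down until it lies in line with the tray's floor, as a chute reaching over the felt-lined box. Then lift the tray by its bar handle and tip it steadily until all four polished covers have slid out over the gate into the box, and lower the tray gently back onto its rest with the gate left in line. Do not touch the covers with the fingers, and leave the box, the wax tin and the sanding block where they are.

Things in the scene. Friction and masses are not known exactly. Their poses are not given: they have to be found in the camera images.
- tip_stand: grey steel stand of the tip tray, screwed to the bench, footprint 196 x 200 mm. Origin: centre of its underside. Its own +y points to the handle end, -y to the gate and the box; x runs across the tray, along both hinge axes. The tray's floor is 147 mm above the worktop when the tray is down.
- tray (a joint): angle of the tray about its pivot, rad: 0 = down on its rest, level; it grows as the handle end is lifted, stop at 0.95. It turns freely and falls back if let go. The covers begin to slide between about 0.2 and 0.4; 0.5 to 0.9 empties it. Tray: sheet steel, inside 150 mm across, 200 mm long, walls 45 mm high, about 0.7 kg.
- gate (a joint): angle of the end gate about the tray's floor edge, rad: 0 = upright, closing the tray's end; it grows as the gate folds outward and down; 1.571 = in line with the tray's floor; it can go on to 2.4 (hanging). The hinge is stiff: the gate stays where it is left, and turns under about 2 N at its pull. The gate is 148 mm wide and 55 mm long, with a tab and pull at the middle of its free edge.
- gate_pull (a point): centre of the gate's finger pull, a rolled tube 32 mm long, 14 mm thick, along the hinge axis on a tab 26 mm wide, 31 mm beyond the gate's edge: 86 mm from gate_hinge along the gate and 6 mm to its outer side (towards the box when upright, underneath when in line). Pinched across its ends (32 mm, along the stand's x), the gate turns between the fingers. Axes turn with the gate.
- gate_hinge (a point): middle of the gate's hinge line, at the end of the tray's floor, 145 mm above the worktop when the tray is down; the hinge runs along the stand's x. Its axes turn with the gate.
- tray_handle (a point): middle of the tray's bar handle, a steel rod 12 mm thick with 92 mm straight length along the stand's x, 180 mm above the worktop when the tray is down, 32 mm clear of the tray's end wall. Its axes turn with the tray. It is 225 mm along and 35 mm above the pivot in the tray's own y and z.
- tray_pivot (a point): middle of the tray's pivot axis (along the stand's x), 145 mm above the worktop, 18.5 mm inside the gate hinge
- cover_box: open wooden box with grey felt floor, 212 (x) x 180 (y) x 46 mm high, walls 8 mm, felt 11 mm above its underside, standing loose under the gate end of the tray with its near wall just clear of the stand; origin: centre of its underside
- cover_1: polished sheet-metal instrument cover, a shallow domed channel 78 mm long, 26 mm wide and 15 mm high, about 22 g, lying open side down in the tray; origin: centre of its underside; its length lies 0.56 rad (anticlockwise from above) from its own x axis
- cover_2: polished sheet-metal instrument cover, a shallow domed channel 78 mm long, 26 mm wide and 15 mm high, about 22 g, lying open side down in the tray; origin: centre of its underside; its length lies 0.35 rad (anticlockwise from above) from its own x axis
- cover_3: polished sheet-metal instrument cover, a shallow domed channel 78 mm long, 26 mm wide and 15 mm high, about 22 g, lying open side down in the tray; origin: centre of its underside; its length lies 0.35 rad (anticlockwise from above) from its own x axis
- cover_4: polished sheet-metal instrument cover, a shallow domed channel 78 mm long, 26 mm wide and 15 mm high, about 22 g, lying open side down in the tray; origin: centre of its underside; its length lies 0.56 rad (anticlockwise from above) from its own x axis
- wax_tin: round tin, 67 mm across, 37 mm high, left of the work; leave alone; origin: centre of its underside
- sanding_block: pale rounded wooden sanding block, 72 x 84 x 34 mm, right of the work; leave alone; origin: centre of its underside
Mind the look-alikes: they are no part of the job. Leave any yellow look-alike of the cover_1 alone.

How it is judged:
By the outcome, as a careful person would: the job done as asked, in the order asked, and still so for the second after the job is handed in, with the robot touching nothing.
It also fails if it takes over 66 s, if anything falls off the work surface, if the arm or the gripper's body presses on something with over 40 N, if the wrist force passes 120 N, or if a joint passes its speed limit or range.

## Working session

There is one attempt and no reset: what is moved stays moved. The work goes in short steps, Python scripts to look and compute and a tool call to move; the robot and the scene stay as the last step left them, time stands still between calls to the robot, and variables do not carry over. Pictures are saved under pics/ and viewed, at most 10 in all, crops included, and the job is handed in when it is done.

Besides the shell and the picture viewer there is one more tool, called after ">>>" by a JSON object that holds its "fn" and its "kwargs", one argument or row to a line. apply_moves: Moves the arm, as the interface text tells. Its arguments: {"type":"object","properties":{"motion":{"type":"array","items":{"type":"number"}}},"required":["motion"]}

```bash
mkdir -p pics; cat > h.py <<'E'
import numpy as np, cv2
from cell import r, optics, ticket
def cam(n):
    p=optics.camera_params(n); K=np.array(p["intrinsics"],float); k1=p["k1"]
    if n=="wrist":
        s=r.read_state(); from scipy.spatial.transform import Rotation as R
        T=np.eye(4); T[:3,:3]=R.from_euler("xyz",s["tool_rot"]).as_matrix(); T[:3,3]=s["ee_pos"]
        M=T@np.array(p["tool_from_camera"]); return K,k1,M[:3,:3],M[:3,3]
    Rm=cv2.Rodrigues(np.array(p["rvec"],float))[0]; return K,k1,Rm.T,-Rm.T@np.array(p["tvec"],float).ravel()
def slopes(K,k1,uv):
    return cv2.undistortPoints(np.array(uv,float).reshape(-1,1,2),K,np.array([k1,0,0,0.])).reshape(-1,2)
def plane(c,uv,z):
    K,k1,Rm,o=c; s=slopes(K,k1,uv); d=np.c_[s,np.ones(len(s))]@Rm.T
    return o+d*((z-o[2])/d[:,2])[:,None]
def cloud(c,depth):
    K,k1,Rm,o=c; v,u=np.mgrid[:384,:512]; s=slopes(K,k1,np.c_[u.ravel(),v.ravel()])
    P=(np.c_[s,np.ones(len(s))]*depth.reshape(-1,1))@Rm.T+o; P[depth.ravel()==0]=np.nan
    return P.reshape(384,512,3)
E
python3 - <<'E'
from h import *
for n in("top","side"):
    p,d=optics.grab_frame(n); c=cam(n); np.save(f"{n}.npy",d); cv2.imwrite(f"pics/{n}0.png",p[:,:,::-1]); print(n,c[3],c[2][:,2])
s=r.read_state();print(s["ee_pos"],s["tool_rot"],r.pinch_z)
E
```

```text
top [ 0.35019748 -0.02618487  1.18125532] [ 0.17736296 -0.01588018 -0.98401738]
side [0.0153546  0.75132142 0.88633152] [ 0.43990959 -0.66082128 -0.60810755]
[ 0.16196387 -0.55120437  0.17672995] [-3.14005984e+00 -1.42708266e-05  2.85789980e-01] 0.0188
```

View pics/top0.png

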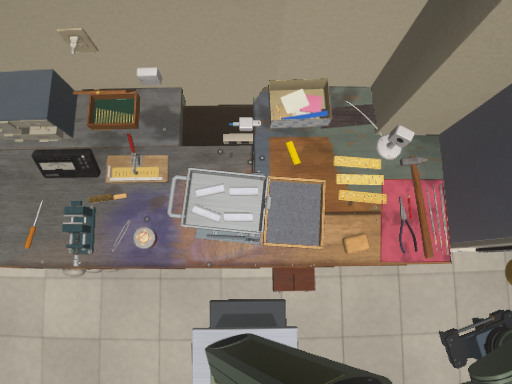

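View pics/side0.png

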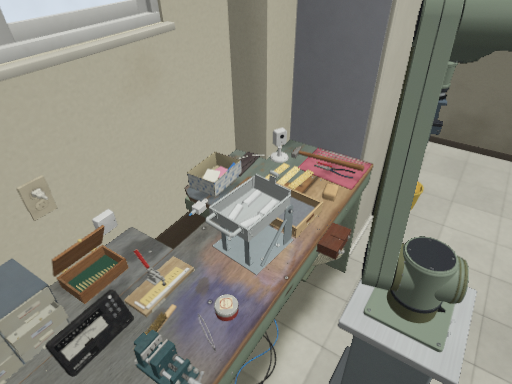

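The top view shows the tray at about (182–266, 168–240), with the bar handle at its left end (~175,197), the gate at its right end (~266,203) and the felt box at (262–326, 177–247). Four grey covers lie in the tray; the yellow look-alike at (293,153) is to be left alone.

```bash
python3 - <<'E'
from h import *
p=cv2.imread("pics/top0.png"); d=np.load("top.npy"); c=cam("top"); P=cloud(c,d)
cv2.imwrite("pics/crop1.png",cv2.resize(p[155:260,160:340],None,fx=4.4,fy=4.4,interpolation=cv2.INTER_CUBIC))
# tray walls at top: z~.19
z=P[:,:,2]; roi=np.zeros(z.shape,bool); roi[150:260,155:340]=1
def rect(m,name):
    m=m&roi; n,l,s,_=cv2.connectedComponentsWithStats(m.astype(np.uint8)); 
    i=1+np.argmax(s[1:,4]); q=P[l==i]; R=cv2.minAreaRect((q[:,:2]*1000).astype(np.float32)); print(name,s[i],q.mean(0).round(3),R)
rect((z>.165)&(z<.30),"tray rim+handle")
rect((z>.125)&(z<.175),"floor")
rect((z>.03)&(z<.06),"box rim")
rect((z>.002)&(z<.02),"felt")
print("handle rays",plane(c,[[171,178],[171,217],[175,197]],.18).round(3))
print("hinge/gate", plane(c,[[266,170],[263,237],[267,202]],.2).round(3))
for u in range(166,190,2): print(u,P[197,u].round(3))
for u in range(256,280,2): print(u,P[203,u].round(3))
E
```

```text
tray rim+handle [ 168  167  104   68 1202] [0.516 0.07  0.191] ((513.7919311523438, 62.10094451904297), (270.5304260253906, 167.9837646484375), 84.37364959716797)
floor [ 183  171   82   61 4089] [0.514 0.052 0.151] ((512.590576171875, 50.448848724365234), (206.69883728027344, 146.48837280273438), 83.5970687866211)
box rim [263 176  63  73 718] [ 0.493 -0.165  0.043] ((495.4383544921875, -153.54592895507812), (181.10415649414062, 213.2158660888672), 85.5093994140625)
felt [ 266  180   56   66 3263] [ 0.496 -0.155  0.01 ] ((496.7814636230469, -154.2774658203125), (164.2547149658203, 196.2136993408203), 85.60006713867188)
handle rays [[0.573 0.194 0.18 ]
 [0.467 0.191 0.18 ]
 [0.52  0.182 0.18 ]]
hinge/gate [[ 0.588 -0.063  0.2  ]
 [ 0.41  -0.052  0.2  ]
 [ 0.501 -0.064  0.2  ]]
166 [0.551 0.247 0.003]
168 [ 0.551  0.242 -0.001]
170 [0.52  0.195 0.184]
172 [0.52  0.189 0.185]
174 [ 0.551  0.223 -0.002]
176 [0.551 0.216 0.002]
178 [ 0.551  0.21  -0.001]
180 [ 0.552  0.204 -0.004]
182 [ 0.551  0.198 -0.002]
184 [0.518 0.155 0.193]
186 [0.52  0.152 0.181]
188 [0.525 0.152 0.153]
256 [ 0.508 -0.036  0.144]
258 [ 0.507 -0.041  0.146]
260 [ 0.507 -0.047  0.148]
262 [ 0.504 -0.052  0.167]
264 [ 0.497 -0.056  0.211]
266 [ 0.494 -0.06   0.231]
268 [ 0.493 -0.065  0.238]
270 [ 0.493 -0.07   0.237]
272 [ 0.527 -0.087  0.01 ]
274 [ 0.528 -0.093  0.008]
276 [ 0.527 -0.099  0.01 ]
278 [ 0.527 -0.105  0.015]
```

View pics/crop1.png

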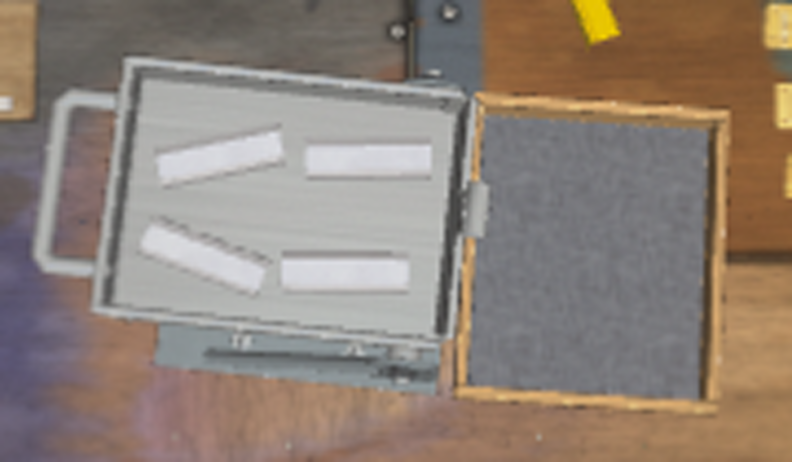

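Crop: the pull is at crop (478,208), about world (0.493, -0.065, 0.231). The handle is at crop (50,185), about (0.520, 0.192, 0.18). Stand yaw is about -0.105. I'll move above the gate and look closer.

>>> {"fn": "apply_moves", "kwargs": {
  "motion": [20, 25, 40, 0, 0, 0.1, 60, 55, 70, 90, 0, 0, 0.24, 60, 90, 120, 130, 0, 0, 0.38, 60, 125, 170, 160, 0, 0, 0.52, 60, 160, 220, 183, 0, 0, 0.66, 60, 195, 270, 183, 0, 0, 0.8, 60, 230, 318, 183, 0, 0, 0.94, 60, 262, 361, 183, 0, 0, 1.08, 60]
}}

```text
t: 1.1
ee_pos: [0.4153, -0.202, 0.3603]
tool_rot: [3.141, 0.0, 1.37]
force: [0.2, -0.3, 0.5]
gripper_width: 0.0598
grip_force: 0.0
```

>>> {"fn": "apply_moves", "kwargs": {
  "motion": [30, 40, 0, 0, 0, 0.1, 60, 60, 80, 0, 0, 0, 0.1, 60, 66, 90, 0, 0, 0, 0.1, 60, 66, 90, 0, 0, 0, 0.1, 60]
}}

```text
t: 1.6
ee_pos: [0.4803, -0.1136, 0.3598]
tool_rot: [-3.14, 0.0, 1.467]
force: [-0.3, 0.7, 0.7]
gripper_width: 0.0601
grip_force: 0.0
```

```bash
python3 - <<'E'
from h import *
s=r.read_state();print(s["t"],s["ee_pos"],s["tool_rot"],s["force"])
c=cam("wrist"); p,d=optics.grab_frame("wrist"); P=cloud(c,d); np.savez("w1.npz",P=P); cv2.imwrite("pics/w1.png",p[:,:,::-1])
z=P[:,:,2]
for lo,hi in((.222,.245),(.185,.21),(.175,.19)):
    m=((z>lo)&(z<hi)).astype(np.uint8); n,l,st,_=cv2.connectedComponentsWithStats(m)
    for i in range(1,n):
        if st[i,4]>150:
            q=P[l==i]; print(lo,st[i],q.mean(0).round(4),q.min(0).round(3),q.max(0).round(3),cv2.minAreaRect((q[:,:2]*1000).astype(np.float32)))
E
```

```text
1.6 [ 0.48031121 -0.1135917   0.35982039] [-3.14040841e+00  4.40571488e-04  1.46699123e+00] [-0.27967498  0.73737952  0.73287673]
0.222 [251 128  27  14 346] [ 0.4984 -0.067   0.2341] [ 0.482 -0.076  0.222] [ 0.514 -0.058  0.239] ((498.4075927734375, -67.04056549072266), (15.418166160583496, 31.461240768432617), 84.61516571044922)
0.185 [ 200    0  133  131 1902] [ 0.5063 -0.0051  0.1947] [ 0.422 -0.07   0.185] [0.596 0.097 0.206] ((508.0335998535156, 13.896476745605469), (154.2516632080078, 159.3135528564453), 83.23815155029297)
0.175 [209   0 119 126 348] [ 0.5388 -0.0193  0.1813] [ 0.428 -0.064  0.175] [0.592 0.085 0.19 ] ((539.827880859375, -20.119094848632812), (210.30242919921875, 106.76888275146484), 36.65202331542969)
```

View pics/w1.png

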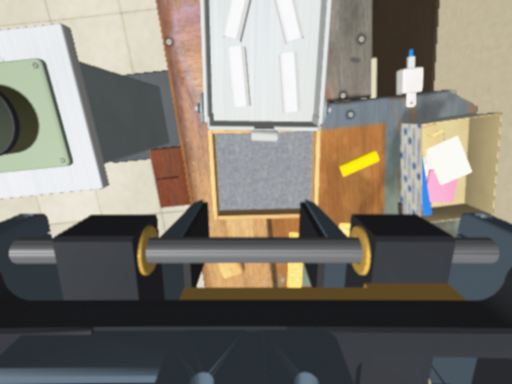

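The wrist view shows the pull at (264,135), measured (0.498,-0.067), size 15x31 mm, which matches its description. The gate already leans out about 0.1 rad, and the hinge is near (0.497,-0.050). Descend and pinch.

>>> {"fn": "apply_moves", "kwargs": {
  "motion": [8, 24, -30, 0, 0, 0, 60, 16, 47, -60, 0, 0, 0, 60, 16, 47, -90, 0, 0, 0, 60, 16, 47, -120, 0, 0, 0, 60, 16, 47, -146, 0, 0, 0, 60, 16, 47, -146, 0, 0, 0, 60, 16, 47, -146, 0, 0, 0, 28, 16, 47, -146, 0, 0, 0, 28]
}}

```text
t: 2.65
ee_pos: [0.4972, -0.0673, 0.2157]
tool_rot: [3.139, 0.0, 1.465]
force: [-0.1, -0.2, -0.2]
gripper_width: 0.0431
grip_force: 0.0
```

>>> {"fn": "apply_moves", "kwargs": {
  "motion": [0, 0, 0, 0, 0, 0, 28, 0, 0, 0, 0, 0, 0, 28, 0, 0, 0, 0, 0, 0, 28, 0, 0, 0, 0, 0, 0, 28]
}}

```text
t: 3.15
ee_pos: [0.4965, -0.0667, 0.2143]
tool_rot: [3.141, 0.0, 1.466]
force: [0.0, 0.4, -0.5]
gripper_width: 0.028
grip_force: 0.0
```

```bash
python3 - <<'E'
from h import *
s=r.read_state();print(s["gripper_width"],s["grip_force"],s["force"],s["moment"])
a=optics.grab_frame("wrist")[0]; b=optics.grab_frame("side")[0]
a=cv2.resize(a[90:280,150:370],(640,553))
b=cv2.resize(b[130:280,190:340],(553,553))
cv2.imwrite("pics/g1.png",cv2.resize(np.hstack([a,b]),(800,371))[:,:,::-1])
E
```

```text
0.028007625334815378 0.0 [ 0.00747635  0.37472809 -0.51158164] [-0.02639495 -0.06073513  0.03374371]
```

View pics/g1.png

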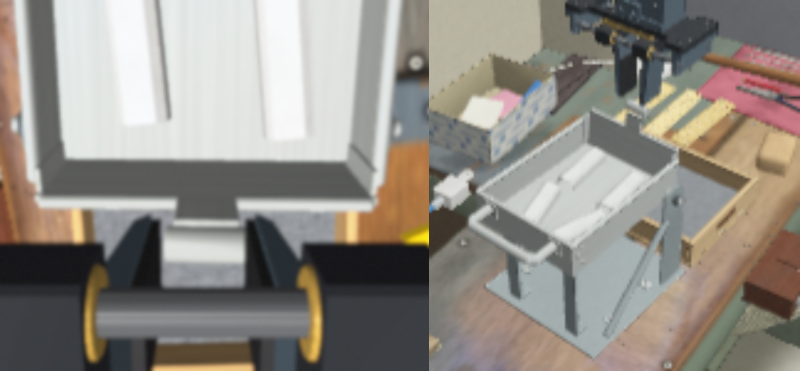

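```bash
python3 - <<'E'
from h import *
s=r.read_state()
for n in("wrist","side","top"):
    c=cam(n); p,d=optics.grab_frame(n); P=cloud(c,d)
    m=(abs(P[:,:,0]-.497)<.05)&(P[:,:,1]>-.1)&(P[:,:,1]<-.035)&(P[:,:,2]>.208)&(P[:,:,2]<.30)
    v,u=np.nonzero(m); print(n,len(u))
    q=P[m]; 
    for i in range(0,len(q),max(1,len(q)//45)): print((u[i],v[i]),q[i].round(3),p[v[i],u[i]])
E
```

```text
wrist 2766
(np.int64(240), np.int64(194)) [ 0.487 -0.057  0.208] [160 163 159]
(np.int64(243), np.int64(196)) [ 0.49  -0.058  0.212] [89 90 88]
(np.int64(239), np.int64(198)) [ 0.486 -0.059  0.214] [141 144 144]
(np.int64(267), np.int64(199)) [ 0.508 -0.06   0.219] [88 89 87]
(np.int64(244), np.int64(201)) [ 0.491 -0.059  0.223] [113 115 112]
(np.int64(251), np.int64(202)) [ 0.496 -0.06   0.225] [149 152 148]
(np.int64(251), np.int64(203)) [ 0.496 -0.06   0.225] [193 197 192]
(np.int64(249), np.int64(204)) [ 0.494 -0.061  0.224] [213 217 211]
(np.int64(245), np.int64(205)) [ 0.491 -0.062  0.224] [177 181 176]
(np.int64(232), np.int64(206)) [ 0.484 -0.053  0.251] [101 103 107]
(np.int64(219), np.int64(207)) [ 0.478 -0.048  0.265] [37 44 50]
(np.int64(282), np.int64(207)) [ 0.516 -0.052  0.264] [49 57 64]
(np.int64(265), np.int64(208)) [ 0.506 -0.063  0.232] [119 121 118]
(np.int64(247), np.int64(209)) [ 0.493 -0.062  0.234] [147 149 145]
(np.int64(227), np.int64(210)) [ 0.483 -0.049  0.268] [21 21 22]
(np.int64(290), np.int64(210)) [ 0.52  -0.052  0.272] [37 44 50]
(np.int64(269), np.
[... 4523 characters left out ...]
 [139 137 115]
(np.int64(275), np.int64(173)) [ 0.489 -0.062  0.239] [165 169 167]
(np.int64(273), np.int64(174)) [ 0.496 -0.062  0.233] [122 126 123]
(np.int64(270), np.int64(175)) [ 0.506 -0.059  0.227] [168 163 144]
(np.int64(277), np.int64(175)) [ 0.482 -0.062  0.234] [171 175 172]
(np.int64(274), np.int64(176)) [ 0.491 -0.06   0.227] [145 143 128]
(np.int64(270), np.int64(177)) [ 0.507 -0.061  0.217] [104 106 103]
(np.int64(276), np.int64(177)) [ 0.485 -0.062  0.225] [119 127 119]
(np.int64(273), np.int64(178)) [ 0.494 -0.058  0.22 ] [103 106 104]
(np.int64(272), np.int64(179)) [ 0.497 -0.057  0.215] [102 105 103]
(np.int64(273), np.int64(180)) [ 0.493 -0.058  0.212] [103 106 103]
top 0
```

The fingers closed to 28 mm with no grip force. Both the wrist and side depth show the finger tips ending at z of about 0.252, roughly 38 mm above the reported TCP, so they closed above the pull. I'll reopen, lower a little and recheck.

>>> {"fn": "apply_moves", "kwargs": {
  "motion": [0, 0, 0, 0, 0, 0, 60, 0, 0, 0, 0, 0, 0, 60, 0, 0, 0, 0, 0, 0, 60, 0, 0, -6, 0, 0, 0, 60, 0, 0, -12, 0, 0, 0, 60, 0, 0, -12, 0, 0, 0, 60]
}}

```text
t: 4.15
ee_pos: [0.496, -0.0667, 0.2014]
tool_rot: [-3.14, -0.0, 1.466]
force: [-0.4, 0.7, 0.5]
gripper_width: 0.0603
grip_force: 0.0
```

```bash
cat > tips.py <<'E'
from h import *
s=r.read_state(); print(s["t"],s["ee_pos"].round(4) if hasattr(s["ee_pos"],"round") else s["ee_pos"],s["force"],s["gripper_width"])
e=np.array(s["ee_pos"])
for n in("side","wrist"):
    c=cam(n); p,d=optics.grab_frame(n); P=cloud(c,d)
    near=(np.linalg.norm(P[:,:,:2]-e[:2],axis=2)<.07)&(P[:,:,2]>e[2]-.03)
    dark=near&(p.max(2)<70)&(P[:,:,2]<e[2]+.12)&(abs(P[:,:,1]-e[1])<.03); q=P[dark]
    for sg in(-1,1):
        k=q[(q[:,0]-e[0])*sg>0]; print(n,"finger",sg,len(k), np.percentile(k,[1,5,20],axis=0).round(3)[:,2], k[np.argsort(k[:,2])[:15]].mean(0).round(3))
E
python3 tips.py
```

```text
4.15 [ 0.496  -0.0667  0.2014] [-0.43808352  0.68302622  0.48823487] 0.060331832530283125
side finger -1 30 [0.248 0.253 0.267] [ 0.46  -0.045  0.267]
side finger 1 130 [0.243 0.244 0.255] [ 0.526 -0.067  0.245]
wrist finger -1 2000 [0.243 0.248 0.266] [ 0.467 -0.055  0.242]
wrist finger 1 1287 [0.243 0.247 0.26 ] [ 0.529 -0.061  0.242]
```

>>> {"fn": "apply_moves", "kwargs": {
  "motion": [0, 0, -8, 0, 0, 0, 60, 0, 0, -15, 0, 0, 0, 60, 0, 0, -20, 0, 0, 0, 60, 0, 0, -20, 0, 0, 0, 60]
}}

```text
t: 4.75
ee_pos: [0.4961, -0.0667, 0.1817]
tool_rot: [-3.14, -0.0, 1.466]
force: [-0.1, -0.6, -0.0]
gripper_width: 0.06
grip_force: 0.0
```

```bash
python3 tips.py; python3 - <<'E'
from h import *
b=optics.grab_frame("side")[0]; a=optics.grab_frame("wrist")[0]
a=cv2.resize(a[120:320,170:350],(495,550),interpolation=cv2.INTER_CUBIC); b=cv2.resize(b[140:200,250:310],(550,550),interpolation=cv2.INTER_CUBIC)
cv2.imwrite("pics/g2.png",cv2.resize(np.hstack([a,b]),(798,420))[:,:,::-1])
E
```

```text
4.75 [ 0.4961 -0.0667  0.1817] [-0.14347433 -0.6068105  -0.00379394] 0.05995141251122128
side finger -1 31 [0.23  0.231 0.238] [ 0.462 -0.047  0.241]
side finger 1 126 [0.224 0.227 0.235] [ 0.526 -0.065  0.227]
wrist finger -1 2018 [0.223 0.228 0.246] [ 0.467 -0.053  0.221]
wrist finger 1 1305 [0.223 0.226 0.239] [ 0.531 -0.056  0.221]
```

View pics/g2.png

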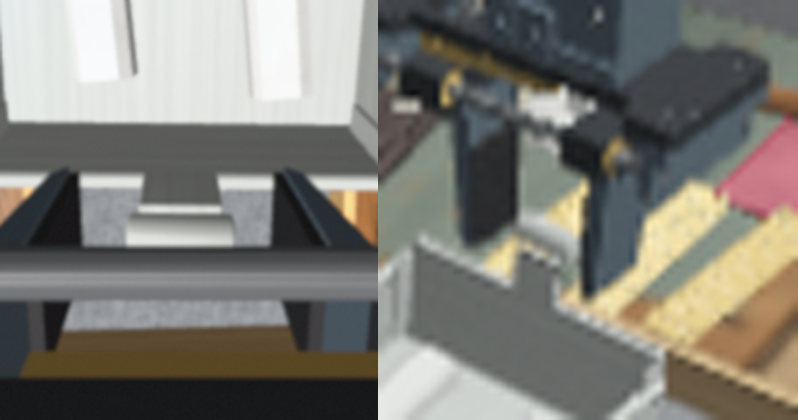

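The right panel shows the finger tips just level with the pull, straddling it with the reported TCP at z=0.182. So the real tips are about 39 mm short of the reported TCP, and I'll correct for that from here on. Down 10 mm more and close.

>>> {"fn": "apply_moves", "kwargs": {
  "motion": [0, 0, -5, 0, 0, 0, 60, 0, 0, -10, 0, 0, 0, 60, 0, 0, -10, 0, 0, 0, 45, 0, 0, -10, 0, 0, 0, 20, 0, 0, -10, 0, 0, 0, 20, 0, 0, -10, 0, 0, 0, 20, 0, 0, -10, 0, 0, 0, 20, 0, 0, -10, 0, 0, 0, 20]
}}

```text
t: 5.95
ee_pos: [0.4979, -0.0669, 0.1725]
tool_rot: [3.139, 0.0, 1.466]
force: [5.5, -0.7, -2.0]
gripper_width: 0.0315
grip_force: 30.0
```

Gripped: width 31.5 mm at 30 N. Now fold the gate along its arc.

>>> {"fn": "apply_moves", "kwargs": {
  "motion": [-1, -7, -2, 0, 0, 0, 20, -1.5, -15, -4, 0, 0, 0, 20, -2.5, -22.5, -8, 0, 0, 0, 20, -3, -30, -12, 0, 0, 0, 20, -3.7, -37, -17, 0, 0, 0, 20, -4.4, -43.5, -22.7, 0, 0, 0, 20, -5, -49.5, -29, 0, 0, 0, 20, -5.5, -54.5, -36, 0, 0, 0, 20]
}}

```text
t: 6.95
ee_pos: [0.4914, -0.1227, 0.1363]
tool_rot: [3.14, 0.002, 1.466]
force: [3.0, -2.6, 4.8]
gripper_width: 0.0317
grip_force: 30.0
```

>>> {"fn": "apply_moves", "kwargs": {
  "motion": [-0.5, -4.5, -7.4, 0, 0, 0, 20, -0.8, -8.3, -15, 0, 0, 0, 20, -1, -11, -23, 0, 0, 0, 20, -1.3, -13.3, -31.5, 0, 0, 0, 20, -1.5, -14.6, -40, 0, 0, 0, 20, -1.5, -15, -48.5, 0, 0, 0, 20, -1.5, -15, -54.5, 0, 0, 0, 20, -1.5, -15, -54.5, 0, 0, 0, 20]
}}

```text
t: 7.95
ee_pos: [0.4896, -0.1373, 0.0807]
tool_rot: [3.141, 0.001, 1.466]
force: [4.6, -4.2, -1.3]
gripper_width: 0.032
grip_force: 30.0
```

```bash
python3 - <<'E'
from h import *
c=cam("side"); p,d=optics.grab_frame("side"); P=cloud(c,d)
y=np.array([.1,.995]);y/=np.linalg.norm(y); H=np.array([.497,-.05]); x=np.array([y[1],-y[0]])
q=P.reshape(-1,3); Y=(q[:,:2]-H)@y; X=(q[:,:2]-H)@x
# gate points (outboard) and floor points
for a,b in((-.07,-.05),(-.05,-.04),(-.04,-.03),(-.03,-.02),(-.02,-.01),(-.01,0),(0,.02),(.02,.05),(.05,.1)):
    m=(Y>a)&(Y<b)&(abs(X)<.065)&(q[:,2]>.1)&(q[:,2]<.156); print(a,m.sum(),np.percentile(q[m,2],[10,50,90]).round(4) if m.any() else "")
E
```

```text
-0.07 81 [0.1451 0.1473 0.1498]
-0.05 62 [0.146  0.1476 0.1492]
-0.04 55 [0.1456 0.1476 0.1493]
-0.03 60 [0.146  0.1474 0.1493]
-0.02 59 [0.1455 0.1474 0.1494]
-0.01 50 [0.146  0.1472 0.1491]
0 68 [0.1458 0.1478 0.1497]
0.02 93 [0.1457 0.1476 0.1531]
0.05 206 [0.1457 0.1478 0.1508]
```

The gate is in line with the floor (both at z of about 0.1475). Release, rise, and go to the handle with a quarter turn.

>>> {"fn": "apply_moves", "kwargs": {
  "motion": [0, 0, 0, 0, 0, 0, 55, 0, 0, 0, 0, 0, 0, 55, 0, 0, 0, 0, 0, 0, 55, 0, 0, 20, 0, 0, 0, 55, 0, 0, 60, 0, 0, 0, 55, 0, 0, 110, 0, 0, 0, 50, 0, 20, 160, 0, 0, 0.1, 40, 4, 60, 175, 0, 0, 0.26, 36]
}}

```text
t: 9.0
ee_pos: [0.4945, -0.0766, 0.2601]
tool_rot: [3.137, 0.002, 1.728]
force: [0.2, 0.2, -0.6]
gripper_width: 0.0364
grip_force: 0.0
```

>>> {"fn": "apply_moves", "kwargs": {
  "motion": [4, 38, 5, 0, 0, 0.17, 36, 8, 78, 5, 0, 0, 0.34, 36, 12, 118, 5, 0, 0, 0.51, 36, 16, 158, 5, 0, 0, 0.68, 36, 20, 198, 5, 0, 0, 0.85, 36, 24, 235, 5, 0, 0, 1.02, 36, 27, 269, 5, 0, 0, 1.19, 36, 27, 269, 5, 0, 0, 1.31, 36]
}}

```text
t: 10.0
ee_pos: [0.5198, 0.1948, 0.2609]
tool_rot: [-3.141, -0.002, 3.043]
force: [-1.0, -0.4, -0.1]
gripper_width: 0.0362
grip_force: 0.0
```

```bash
python3 - <<'E'
from h import *
s=r.read_state();print(s["t"],s["ee_pos"],s["tool_rot"],s["joints"])
y=np.array([.1,.995]);y/=np.linalg.norm(y); H=np.array([.497,-.05]); x=np.array([y[1],-y[0]])
for n in("wrist","side"):
    c=cam(n); p,d=optics.grab_frame(n); P=cloud(c,d); q=P.reshape(-1,3); Y=(q[:,:2]-H)@y; X=(q[:,:2]-H)@x
    m=(Y>.225)&(Y<.27)&(abs(X)<.035)&(q[:,2]>.165)&(q[:,2]<.2); print(n,"handle",m.sum(),q[m].mean(0).round(4),np.percentile(Y[m],[3,50,97]).round(4),np.percentile(q[m,2],[5,95]).round(4))
    m=(Y<-.01)&(Y>-.09)&(abs(X)<.07)&(q[:,2]>.1)&(q[:,2]<.2); print("gate z",m.sum(),np.percentile(q[m,2],[5,50,95]).round(4) if m.any() else "")
    if n=="wrist": cv2.imwrite("pics/w2.png",p[:,:,::-1])
E
```

```text
10.0 [0.51981293 0.19483525 0.2609289 ] [-3.14141528e+00 -1.97942230e-03  3.04327367e+00] [ 3.37441228e-01  2.48963009e-01  1.45602534e+00  6.80662166e-04
  1.43847365e+00 -1.13512672e+00]
wrist handle 708 [0.5201 0.1897 0.1846] [0.235  0.2406 0.2469] [0.1815 0.1866]
gate z 3625 [0.1457 0.1469 0.1483]
side handle 89 [0.5204 0.1928 0.1845] [0.2375 0.2449 0.2483] [0.1798 0.1875]
gate z 359 [0.145  0.1475 0.1501]
```

Handle measured at (0.520, 0.191, 0.18). Descend and close.

>>> {"fn": "apply_moves", "kwargs": {
  "motion": [0, -3.5, -30, 0, 0, 0, 36, 0, -3.5, -60, 0, 0, 0, 36, 0, -3.5, -85, 0, 0, 0, 36, 0, -3.5, -105, 0, 0, 0, 36, 0, -3.5, -120, 0, 0, 0, 36, 0, -3.5, -136, 0, 0, 0, 36, 0, -3.5, -136, 0, 0, 0, 36, 0, -3.5, -136, 0, 0, 0, 20]
}}

```text
t: 11.1
ee_pos: [0.521, 0.1894, 0.1263]
tool_rot: [3.141, 0.001, 3.036]
force: [0.2, -0.7, 0.2]
gripper_width: 0.0289
grip_force: 0.0
```

>>> {"fn": "apply_moves", "kwargs": {
  "motion": [0, 0, 0, 0, 0, 0, 4, 0, 0, 0, 0, 0, 0, 4, 0, 0, 0, 0, 0, 0, 4, 0, 0, 0, 0, 0, 0, 4]
}}

```text
t: 11.6
ee_pos: [0.5211, 0.1903, 0.1264]
tool_rot: [3.139, 0.001, 3.035]
force: [-0.0, 5.2, 1.7]
gripper_width: 0.0114
grip_force: 30.0
```

Gripped at 11.4 mm and 30 N. Start tipping steadily.

>>> {"fn": "apply_moves", "kwargs": {
  "motion": [-0.1, -1, 5.6, 0, 0, 0, 4, -0.2, -2, 11.2, 0, 0, 0, 4, -0.3, -3.2, 16.8, 0, 0, 0, 4, -0.5, -4.6, 22.3, 0, 0, 0, 4, -0.6, -6.1, 27.8, 0, 0, 0, 4, -0.8, -7.8, 33.2, 0, 0, 0, 4, -1, -9.5, 38.6, 0, 0, 0, 4, -1.1, -11.3, 44, 0, 0, 0, 4]
}}

```text
t: 12.6
ee_pos: [0.5197, 0.1796, 0.1695]
tool_rot: [3.138, 0.0, 3.035]
force: [2.2, 7.1, -2.3]
gripper_width: 0.0111
grip_force: 30.0
```

>>> {"fn": "apply_moves", "kwargs": {
  "motion": [-0.2, -2.1, 5.3, 0, 0, 0, 4, -0.4, -4.3, 10.5, 0, 0, 0, 4, -0.7, -6.6, 15.7, 0, 0, 0, 4, -0.9, -9, 20.9, 0, 0, 0, 4, -1.2, -11.6, 26, 0, 0, 0, 4, -1.4, -14.2, 31, 0, 0, 0, 4, -1.7, -17, 36, 0, 0, 0, 4, -2, -19.9, 40.9, 0, 0, 0, 4]
}}

```text
t: 13.6
ee_pos: [0.5175, 0.1607, 0.2108]
tool_rot: [3.136, -0.0, 3.036]
force: [0.3, 9.3, 0.0]
gripper_width: 0.0109
grip_force: 30.0
```

>>> {"fn": "apply_moves", "kwargs": {
  "motion": [-0.3, -3.1, 4.8, 0, 0, 0, 4, -0.6, -6.2, 9.5, 0, 0, 0, 4, -0.9, -9.5, 14.1, 0, 0, 0, 4, -1.3, -12.8, 18.7, 0, 0, 0, 4, -1.7, -16.3, 23.1, 0, 0, 0, 4, -2, -19.9, 27.5, 0, 0, 0, 4, -2.4, -23.7, 31.8, 0, 0, 0, 4, -2.8, -27.6, 36, 0, 0, 0, 4]
}}

```text
t: 14.6
ee_pos: [0.5145, 0.1343, 0.2478]
tool_rot: [3.133, 0.0, 3.036]
force: [-1.1, 11.1, 4.9]
gripper_width: 0.0109
grip_force: 30.0
```

```bash
python3 - <<'E'
from h import *
b=optics.grab_frame("side")[0]; a=optics.grab_frame("top")[0]
cv2.imwrite("pics/t1.png",cv2.resize(np.hstack([cv2.resize(a[150:260,160:340],(540,330)),cv2.resize(b[120:290,190:345],(301,330))]),(800,314))[:,:,::-1])
E
```

```text
(no output)
```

View pics/t1.png

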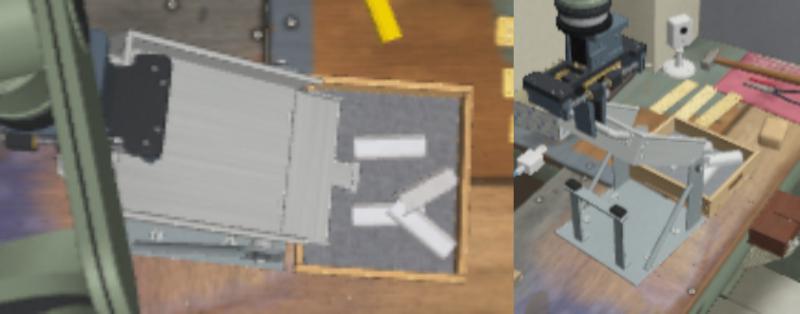

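At a tray angle of about 0.6, all four covers lie in the box: top panel (390,147), (375,215), (428,190) and (425,235). The tray is empty. Lower it back along the same arc.

>>> {"fn": "apply_moves", "kwargs": {
  "motion": [0.4, 3.9, -4.2, 0, 0, 0, 4, 0.8, 7.7, -8.5, 0, 0, 0, 4, 1.1, 11.3, -12.9, 0, 0, 0, 4, 1.5, 14.8, -17.3, 0, 0, 0, 4, 1.9, 18.1, -21.9, 0, 0, 0, 4, 2.2, 21.4, -26.5, 0, 0, 0, 4, 2.5, 24.5, -31.2, 0, 0, 0, 4, 2.8, 27.6, -36, 0, 0, 0, 4]
}}

```text
t: 15.7
ee_pos: [0.5176, 0.1606, 0.2112]
tool_rot: [3.137, 0.001, 3.036]
force: [-0.5, 8.5, 2.6]
gripper_width: 0.0113
grip_force: 30.0
```

>>> {"fn": "apply_moves", "kwargs": {
  "motion": [0.3, 2.9, -4.9, 0, 0, 0, 4, 0.6, 5.7, -9.9, 0, 0, 0, 4, 0.8, 8.3, -14.9, 0, 0, 0, 4, 1.1, 10.9, -20, 0, 0, 0, 4, 1.3, 13.3, -25.2, 0, 0, 0, 4, 1.6, 15.6, -30.4, 0, 0, 0, 4, 1.8, 17.8, -35.6, 0, 0, 0, 4, 2, 19.9, -40.9, 0, 0, 0, 4]
}}

```text
t: 16.7
ee_pos: [0.5198, 0.1796, 0.1697]
tool_rot: [3.138, 0.001, 3.036]
force: [0.6, 7.0, 0.2]
gripper_width: 0.0108
grip_force: 30.0
```

>>> {"fn": "apply_moves", "kwargs": {
  "motion": [0.1, 1.8, -5.4, 0, 0, 0, 4, 0.3, 3.5, -10.8, 0, 0, 0, 4, 0.5, 5.2, -16.2, 0, 0, 0, 4, 0.6, 6.7, -21.7, 0, 0, 0, 4, 0.8, 8.1, -27.2, 0, 0, 0, 4, 0.9, 9.3, -32.8, 0, 0, 0, 4, 1, 10.3, -37.5, 0, 0, 0, 4, 1.1, 10.8, -40.5, 0, 0, 0, 4]
}}

```text
t: 17.7
ee_pos: [0.5209, 0.1899, 0.1288]
tool_rot: [3.14, 0.001, 3.036]
force: [0.6, 5.6, -2.5]
gripper_width: 0.0111
grip_force: 30.0
```

>>> {"fn": "apply_moves", "kwargs": {
  "motion": [0, 0.2, -1, 0, 0, 0, 4, 0, 0.3, -2, 0, 0, 0, 4, 0, 0.4, -3, 0, 0, 0, 4, 0, 0.5, -3.7, 0, 0, 0, 4, 0, 0.5, -3.7, 0, 0, 0, 4]
}}

```text
t: 18.32
ee_pos: [0.521, 0.1903, 0.1265]
tool_rot: [3.139, 0.001, 3.036]
force: [-0.5, 5.1, 5.3]
gripper_width: 0.0113
grip_force: 30.0
```

The tray is on its rest (slight upward reaction). Release, open only moderately, and rise clear.

>>> {"fn": "apply_moves", "kwargs": {
  "motion": [0, 0, 0, 0, 0, 0, 36, 0, 0, 0, 0, 0, 0, 36, 0, 0, 0, 0, 0, 0, 36, 0, 0, 10, 0, 0, 0, 36, 0, 0, 30, 0, 0, 0, 36, 0, 0, 70, 0, 0, 0, 36, 0, 0, 120, 0, 0, 0, 36, 0, 0, 160, 0, 0, 0, 36]
}}

```text
t: 19.32
ee_pos: [0.5208, 0.1892, 0.2884]
tool_rot: [3.141, 0.002, 3.036]
force: [0.8, 1.5, 0.2]
gripper_width: 0.0362
grip_force: 0.0
```

>>> {"fn": "apply_moves", "kwargs": {
  "motion": [-30, 40, 10, 0, 0, 0, 36, -60, 80, 10, 0, 0, 0, 36, -90, 120, 10, 0, 0, 0, 36, -90, 120, 10, 0, 0, 0, 36, -90, 120, 10, 0, 0, 0, 36]
}}

```text
t: 19.95
ee_pos: [0.4308, 0.3088, 0.296]
tool_rot: [-3.141, 0.001, 3.036]
force: [-0.5, 0.1, -0.4]
gripper_width: 0.0358
grip_force: 0.0
```

```bash
python3 - <<'E'
from h import *
y=np.array([.1,.995]);y/=np.linalg.norm(y); H=np.array([.497,-.05]); x=np.array([y[1],-y[0]])
ims=[]
for n in("top","side"):
    c=cam(n); p,d=optics.grab_frame(n); ims.append(p); P=cloud(c,d); q=P.reshape(-1,3); Y=(q[:,:2]-H)@y; X=(q[:,:2]-H)@x
    for a,b in((-.052,-.035),(-.035,-.02),(-.02,-.005),(.02,.05),(.05,.1),(.1,.17)):
        m=(Y>a)&(Y<b)&(abs(X)<.06)&(q[:,2]>.1)&(q[:,2]<.17); print(n,a,m.sum(),np.median(q[m,2]).round(4) if m.any() else "")
    m=(abs(Y+.1)<.08)&(abs(X)<.1)&(q[:,2]<.1)&(q[:,2]>-.01)
    if n=="top":
        m=((P[:,:,2]>.03)&(P[:,:,2]<.06)); m[:150]=0;m[260:]=0;m[:,:255]=0;m[:,345:]=0
        nn,l,st,_=cv2.connectedComponentsWithStats(m.astype(np.uint8)); i=1+np.argmax(st[1:,4]); print(cv2.minAreaRect((P[l==i][:,:2]*1000).astype(np.float32)))
a,b=ims
cv2.imwrite("pics/f1.png",cv2.resize(np.hstack([cv2.resize(a[150:260,160:340],(540,330)),cv2.resize(b[120:290,190:345],(301,330))]),(800,314))[:,:,::-1])
E
```

```text
top -0.052 261 0.1463
top -0.035 237 0.1464
top -0.02 233 0.1462
top 0.02 467 0.1462
top 0.05 773 0.1463
top 0.1 1086 0.1466
((495.4817810058594, -153.51763916015625), (181.2176055908203, 213.3775177001953), 85.64348602294922)
side -0.052 103 0.1477
side -0.035 79 0.147
side -0.02 81 0.1471
side 0.02 173 0.1473
side 0.05 308 0.1475
side 0.1 415 0.1476
```

View pics/f1.png

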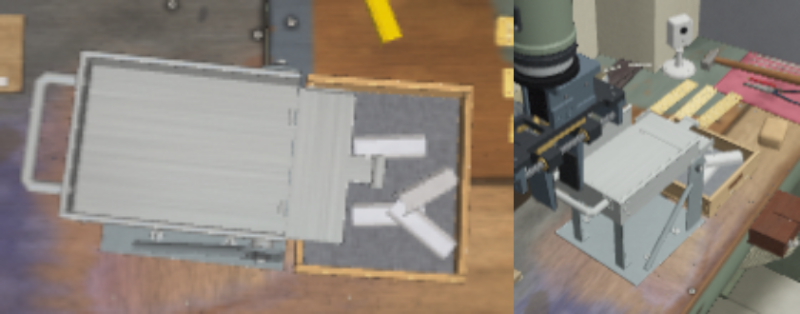

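The picture shows an empty tray lying level, the gate in line at (325,165), and all four covers inside the box at (355–455, 135–260). The box measures the same position as before.

```bash
python3 -c "
from cell import ticket; print(ticket.sign_off())"
```

```text
the job is handed in; nothing more can be done
None
```

The job is handed in at about 20 s: the gate lies in line with the floor, all four covers are in the box, the tray is level and empty on its rest, the box measured unmoved, and the arm never went near the wax tin or sanding block.

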